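Close the casting mould and slide it under the clamp bar

ROBOT

A 7-joint arm with a two-finger parallel gripper is mounted at the origin on a cart in front of the work surface, level with it; the furniture and walls round the work are solid. World frame = base frame: x ahead of the robot, y to its left, z up, the work surface at z = 0. Lengths are in m, angles in rad, forces in N, time in s.
With the tool pointing down it reaches from about 0.425 to 0.925 m from the base axis. Payload 6.8 kg.
Tool frame: the origin (TCP) lies between the finger pads; the fingertips stand 14 mm ahead of it and the grasp point (between the pads) lies 5 mm behind it; z points along the fingers, y is the line along which they close (so a half turn about z gives the same grasp; the last joint's range is limited). The gripper opens to 85 mm and grips with 20 to 120 N. Pads are 22 mm wide; open, the fingers measure 114 mm over their backs; the gripper's body (76 mm by 85 mm) begins 54 mm behind the grasp point. The pads swing forward as they close: fully open they stand 13 mm farther back than shut.
Start: joints at [0.994, 0.477, 0.022, 1.555, -0.011, 1.109, -0.083], TCP at [0.305, -0.602, 0.223] pointing down, gripper open.
Joint ranges: [-2.96, 2.96], [-0.34, 2.1], [-1.41, 1.46], [0.24, 2.44], [-1.37, 4.51], [0.17, 1.92], [-2.96, 2.96]. Speed limits (rad/s): [2.39, 2.39, 3.14, 3.14, 3.14, 3.14, 3.14].

INTERFACE

Orientations are given as a rotation vector (axis times angle).
In Python, from bench import r, eyes, ticket gives the robot as it stands. The module is installed in compiled form; this text tells all that it offers.
- The arm moves only by the tool arm_command, never from a script. Its argument "plan" is text: rows parted by semicolons, each of 4 numbers parted by spaces: the shift along the tool's x, y, z in m, then the turn about the tool's z in degrees. In form: tx ty tz yaw; .... A call has 1 to 20 rows; each row shifts and turns the commanded pose from where the row before left it, along the tool's axes as they then stand; what a row does not reach is not made up. A row lasts 1/8 s, in which the tool goes at most 62.5 mm and 10.7 degrees, less where a joint would pass 70% of its speed; a pose out of reach is approached as far as the arm can. A call is refused whole if a number of a shift passes 0.0625 or a number of a turn 10.7, either way. A call with a gripper value outside its range is refused whole. "hand" is the closure, from -1 (fully open) to 1 (shut), set as the call begins (left out, the last holds). The fingers move at their own pace and stop on an object; "grip_force" is the grip in N (left out, the last holds). Time passes only in rows, so rows that do not move let the fingers close. It gives the time, the measured TCP pose, the force, the opening and the grip force at its end, in the units of the state.
- r.get_obs(): the state, without advancing time (a new reading comes with each control period).
- eyes.grab_frame(name): name is "scene" or "top" or "wrist"; returns (picture, depth): 420x560x3 uint8, red, green, blue; 420x560 float32, m along the optical axis (not along the pixel's ray), 0 where there is no reading.
- eyes.calibration(name): a dict with "fov_y" (degrees; the focal length in pixels is half the picture's height over the tangent of half this angle, whatever the lens; pixels are square), "cx", "cy" (the principal point, pixels), "origin" and "attitude" of the camera in the world; the wrist camera has in their place "tool_from_camera" (4x4, takes a point from camera to tool coordinates, whose origin is the TCP and whose axes are the flange's). Camera axes: x right, y up, looking along -z (the intrinsics and any distortion apply to the point x, -y, -z); pixel columns grow to the right and rows downward; lengths in m; the calibration is good to about 2 mm. A picture is of the moment at which its call begins: read the wrist's pose just before it. calibration takes no time and is no camera call.
- ticket.hand_in(): hands the job in; it is judged then, once.
The state is a dict: "clock": time; "joints": joint angles; "qvel": joint speeds; "tau": joint torques, N m; "tcp_pos": TCP position; "orientation": TCP orientation; "contact_force": force on the tool from outside, world axes, zero at the start; "moment": the same for the moment, N m; "grip_width": finger opening in m; "gripper_force": force on a finger pad.
Only numpy, scipy, OpenCV 4.12 (cv2) and the standard library are available. Lean on these libraries where they do the work, as an engineer would, in place of code of your own. Each camera call takes 0.05 s, during which the arm holds its last target. There are 200 camera calls.

TASK

Close the two-part casting mould: set the orange cover on the blue lower half with the cut corners matching, so that its skirt sits down fully all round. Then slide the closed mould, cut corners first, into the low slot under the steel bar of the green clamp frame until it is fully home against the stop at the back; let go and leave it lying there, still closed. Do not push the sanding block, the wax tub or the white figure blank about.

Things in the scene. Friction and masses are not known exactly. Their poses are not given: they have to be found in the camera images.
- mould_base: Lower mould half, 0.22 kg, loose: blue plate 80 (x) x 52 (y) x 20 mm, both corners of its +x (leading) end cut 12 mm at 45 degrees. On it an aluminium boss to 27 mm height, 71 x 43 mm at its foot, 68 x 40 at its top, corners cut likewise, locates the cover. A black tail sticks out at -x. Origin: centre of the plate's underside; z up. Starts right of the frame; may swap places with the cover.
- mould_cover: Upper mould half, 0.09 kg, loose, hollow side down: orange plate 80 (x) x 52 (y) x 16 mm, corners of its +x end cut as on the base. A skirt 3 mm wide, 8 mm deep runs all round (inside 74 x 46). Origin: centre of the skirt's lower edge; z up. Seated (one way round only): sides flush with the base, same axes, origin 20 mm above the base's; closed mould 36 mm high.
- clamp_frame: Fixed green frame, 84 mm wide, feet 96. A slot at bench level runs into it along +x: 56 mm wide (mouth bevelled), 74 deep to a fixed stop, under a fixed steel bar whose underside is 40 mm up (12 to 62 mm behind the mouth). A top plate 105 to 117 mm up overhangs the mouth 32 mm to -x, screw handle to 150. The mouth faces to the robot's right. Origin: middle of the mouth at bench level; z up.
- base_grip (a point): Middle of the black tail, 68 mm behind (-x) the mould_base origin, 24 mm up. This grip is 38 mm long (46 to 84 mm behind the origin), 20 mm wide (y), from 8 to 30 mm above the bench; a low neck joins it to the plate. A gripper held upright on it meets the frame's top plate before the mould is home: lean the gripper's body back, away from the frame, by about 40 degrees. Axes as mould_base.
- base_lead (a point): middle of the leading (+x) face of the blue plate, 40 mm ahead of the mould_base origin, 10 mm up. Axes as mould_base.
- cover_lead (a point): middle of the leading (+x) edge of the cover, 40 mm ahead of its origin, at the skirt's lower edge. Axes as mould_cover.
- slot_mouth (a point): middle of the slot's mouth, 10 mm above the bench. Axes as clamp_frame.
- slot_stop (a point): middle of the face of the stop at the back of the slot, 74 mm behind (+x) the mouth, 10 mm above the bench. Fully home, base_lead touches it and the last 6 mm of the blue plate and the tail stand out of the mouth.
- sand_block: cork sanding block 47 x 85 x 26 mm, a bystander lying loose to the right behind the work; origin at the centre of its underside
- wax_tub: white plastic tub with a blue lid, 66 x 68 x 62 mm, a bystander standing loose on the 5 mm cardboard sheet to the left behind the work; origin at the centre of its underside
- figure_blank: white resin figure blank, 20 x 69 x 25 mm, a bystander lying loose on the cardboard sheet, ahead of the frame; origin at the centre of its underside
Not all that is in view belongs to the job. Of the things that look like the mould_base, the smaller one is meant.

How it is judged:
By the outcome, as a careful person would: the job done as asked, in the order asked, and still so for the second after the job is handed in, with the robot touching nothing.
It also fails if it takes over 64 s, if anything falls off the work surface, if the arm or the gripper's body presses on something with over 40 N, if the wrist force passes 120 N, or if a joint passes its speed limit or range.

## Working session

There is one attempt and no reset: what is moved stays moved. The work goes in short steps, Python scripts to look and compute and a tool call to move; the robot and the scene stay as the last step left them, time stands still between calls to the robot, and variables do not carry over. Pictures are saved under pics/ and viewed, at most 10 in all, crops included, and the job is handed in when it is done.

Besides the shell and the picture viewer there is one more tool, called after "Request:" as name(argument=value, ...) on one line, values as JSON. arm_command: Moves the arm, as the interface text tells. Its arguments: {"type":"object","properties":{"plan":{"type":"string"},"hand":{"type":"number"},"grip_force":{"type":"number"}},"required":["plan"]}

```bash
mkdir -p pics
cat > h.py <<'E'
import numpy as np, cv2
from scipy.spatial.transform import Rotation as R
from bench import r, eyes, ticket
def grab(n):
    o=r.get_obs(); im,d=eyes.grab_frame(n); return o,im,d
E
python3 - <<'E'
from h import *
for n in ("scene","top","wrist"):
    print(n, eyes.calibration(n))
for n in ("scene","top"):
    o,im,d=grab(n); cv2.imwrite(f"pics/{n}0.png",im[:,:,::-1]); np.savez(f"{n}0.npz",im=im,d=d)
print(o)
E
```

```text
scene {'fov_y': 42.076028676541775, 'cx': 280.39646575260116, 'cy': 201.1010415667862, 'origin': array([-0.26262172, -1.19875623,  1.03800147]), 'attitude': array([ 0.87325969, -0.33514495, -0.63131974])}
top {'fov_y': 55.87482969858547, 'cx': 287.53108110651027, 'cy': 219.08751364906445, 'origin': array([ 0.54595234, -0.19654993,  1.22649579]), 'attitude': array([ 0.02951334, -0.01778236, -1.59112715])}
wrist {'fov_y': 62.905286721160095, 'cx': 277.0624725752217, 'cy': 207.1825775714443, 'tool_from_camera': array([[ 1.30882463e-04,  9.64702122e-01,  2.63343500e-01,
         6.60103574e-02],
       [ 9.99999844e-01,  1.68795484e-05, -5.58837330e-04,
        -6.53177129e-04],
       [-5.43556677e-04,  2.63343532e-01, -9.64701969e-01,
        -1.51467468e-01],
       [ 0.00000000e+00,  0.00000000e+00,  0.00000000e+00,
         1.00000000e+00]])}
{'clock': 0.05, 'joints': array([ 0.99391991,  0.47777793,  0.02233723,  1.55642332, -0.01151263,
        1.10930387, -0.08310317]), 'qvel': array([ 1.51312610e-03, -2.25015608e-03, -1.11718209e-03, -1.06435134e-05,
       -2.28190977e-03,  1.10073437e-03, -4.50287571e-04]), 'tau': array([ 3.11558855e-03, -5.98310816e+01,  1.61442686e+00, -2.82257152e+01,
        1.27564761e-02,  5.12241415e-03,  2.77400818e-05]), 'tcp_pos': array([ 0.30468507, -0.6016567 ,  0.22165242]), 'orientation': array([-3.05402766e+00, -7.29256085e-01,  8.31361905e-04]), 'contact_force': array([ 0.06114151, -0.37480369,  0.73500488]), 'moment': array([-0.03901563,  0.04645755, -0.01196194]), 'gripper_force': 0.0, 'grip_width': 0.08515761807689347}
```

View pics/scene0.png

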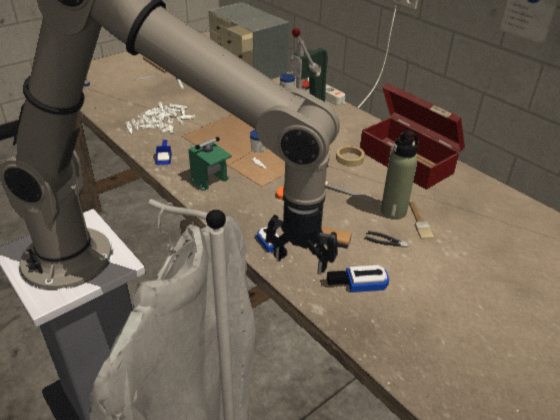

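View pics/top0.png

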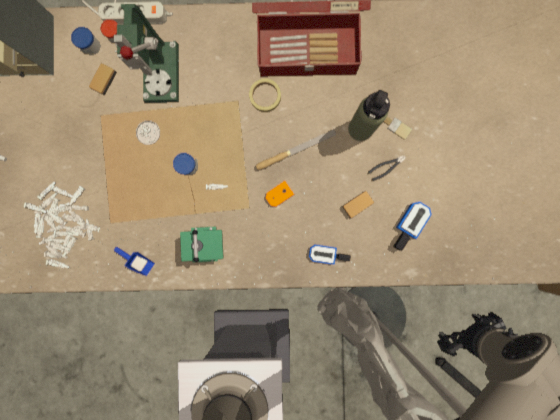

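The scene picture shows the green frame, the cover (orange, behind the wrist) and the tail pieces. In the top view the frame is at (202,245) and the cover at (280,194). Candidates for the base:
- (323,255): small blue/white piece with a black tail
- (413,220): the same but larger
- (140,262): blue piece with a blue tail, left of the frame

I choose (323,255), since it is right of the frame and the smaller one. Next I'll check sizes and take a close crop.

```bash
cat >> h.py <<'E'
def cloud(n,d,o=None):
    c=eyes.calibration(n); H,W=d.shape; f=H/2/np.tan(np.radians(c["fov_y"])/2)
    v,u=np.mgrid[:H,:W]
    P=np.stack([(u-c["cx"])/f*d,-(v-c["cy"])/f*d,-d],-1)
    if n=="wrist":
        T=c["tool_from_camera"]; P=P@T[:3,:3].T+T[:3,3]
        return P@R.from_rotvec(o["orientation"]).as_matrix().T+o["tcp_pos"]
    return P@R.from_rotvec(c["attitude"]).as_matrix().T+c["origin"]
def rect(P):
    (c,s,a)=cv2.minAreaRect((P[:,:2]*1000).astype(np.float32)); return np.round(c,1),np.round(s,1),round(a,1)
E
python3 - <<'E'
from h import *
z=np.load("top0.npz"); im,d=z["im"],z["d"]; P=cloud("top",d)
def reg(name,u0,u1,v0,v1,zmin=.008):
    Q=P[v0:v1,u0:u1].reshape(-1,3); q=Q[(Q[:,2]>zmin)&(d[v0:v1,u0:u1].ravel()>0)]
    print(name,len(q),rect(q) if len(q)>3 else None,"z",np.percentile(q[:,2],[5,50,95,100]).round(4) if len(q) else 0, "bench",np.median(Q[Q[:,2]<zmin,2]).round(4))
reg("base",300,360,235,275);reg("big",385,440,195,260);reg("left",105,160,240,280)
reg("cover",260,300,175,212);reg("sand",335,380,185,222);reg("frame",170,235,222,270);reg("frametop",170,235,222,270,.1);reg("fig",200,232,178,195,.012);reg("tub",170,198,150,178,.03);reg("knife",255,330,135,172,.006)
cv2.imwrite("pics/crop1.png",cv2.resize(im[170:280,170:450,::-1],None,fx=2.8,fy=2.8,interpolation=cv2.INTER_CUBIC))
E
```

```text
base 538 (array([ 469.7, -312.9]), array([123.6,  52. ]), 80.0) z [0.0167 0.0254 0.0309 0.0349] bench -0.0006
big 956 (array([ 551.5, -560.2]), array([ 68.4, 160.6]), 56.6) z [0.0195 0.033  0.0395 0.0451] bench -0.0006
left 360 (array([470.9, 291.4]), array([114.8,  49.1]), 55.6) z [0.0097 0.0184 0.0336 0.0398] bench -0.0005
cover 428 (array([ 660.1, -163.9]), array([52.4, 84.7]), 32.3) z [0.0117 0.0152 0.019  0.0227] bench -0.0007
sand 438 (array([ 622.4, -403.4]), array([46.8, 85.2]), 33.1) z [0.0186 0.0247 0.0288 0.0319] bench -0.0007
frame 1312 (array([510.5,  55.8]), array([106., 119.]), 2.7) z [0.1116 0.1167 0.1462 0.1518] bench -0.0005
frametop 1268 (array([510.4,  56. ]), array([ 87.9, 118.9]), 2.1) z [0.1128 0.1168 0.1463 0.1518] bench -0.0005
fig 83 (array([690.5,  27.5]), array([64.3, 25.3]), 86.5) z [0.0127 0.0156 0.0206 0.0223] bench 0.0047
tub 430 (array([751.3, 115.4]), array([63.3, 63.2]), 88.8) z [0.0416 0.0647 0.0689 0.074 ] bench 0.005
knife 451 (array([ 800.6, -206.5]), array([ 98.9, 237.9]), 7.6) z [0.0067 0.0139 0.0248 0.0296] bench -0.0006
```

View pics/crop1.png

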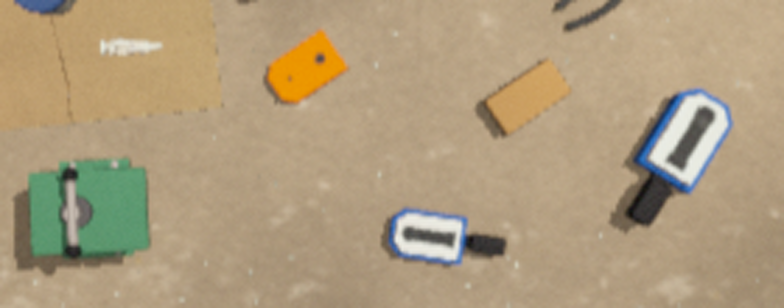

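The crop confirms it. The base at top pixel (323,255) measures 124 x 52 mm overall, with its cut corners to the left, toward the frame. The look-alike at (413,220) is 160 x 68 mm, so it's rejected. The cover at (280,194) has its cut corners lower left. Before moving I'll check how high the obstacles stand along the way.

Run:
```python
from h import *
P=cloud("scene",np.load("scene0.npz")["d"])
for v,u in ((218,215),(300,217),(270,200),(210,170)): print("pole",P[v,u].round(3))
P=cloud("top",np.load("top0.npz")["d"])
for v,u in ((295,330),(310,370),(330,370),(370,410)): print("top",P[v,u].round(3))
print(R.from_rotvec(r.get_obs()["orientation"]).as_matrix().round(4))
```

```text
pole [ 0.109 -0.598  0.466]
pole [ 0.103 -0.595  0.269]
pole [ 0.099 -0.55   0.316]
pole [ 0.072 -0.514  0.449]
top [ 0.283 -0.351 -0.392]
top [ 0.295 -0.439 -0.018]
top [ 0.291 -0.392  0.214]
top [-0.154 -0.773 -0.76 ]
[[ 8.921e-01  4.518e-01 -8.000e-04]
 [ 4.518e-01 -8.921e-01  1.400e-03]
 [-1.000e-04 -1.600e-03 -1.000e+00]]
```

Run:
```python
from h import *
for n in ("scene","top"):
    z=np.load(n+"0.npz"); P=cloud(n,z["d"])
    m=(z["d"]>0)&(P[...,2]>.05)&(P[...,2]<.6)&(P[...,0]>0)&(P[...,0]<.42)&(P[...,1]<-.15)&(P[...,1]>-.68)
    v,u=np.nonzero(m); Q=P[m]
    print(n,len(Q))
    for a in np.arange(0,.42,.06):
        for b in np.arange(-.68,-.15,.09):
            k=(Q[:,0]>=a)&(Q[:,0]<a+.06)&(Q[:,1]>=b)&(Q[:,1]<b+.09)
            if k.sum()>3: print("x%.2f y%.2f n%d zmax %.3f zmin %.3f uv %d %d"%(a,b,k.sum(),Q[k,2].max(),Q[k,2].min(),np.median(u[k]),np.median(v[k])))
```

```text
scene 20961
x0.00 y-0.59 n2871 zmax 0.449 zmin 0.050 uv 174 319
x0.00 y-0.50 n68 zmax 0.457 zmin 0.239 uv 153 204
x0.00 y-0.23 n1683 zmax 0.600 zmin 0.466 uv 56 94
x0.06 y-0.68 n1645 zmax 0.471 zmin 0.050 uv 220 287
x0.06 y-0.59 n2446 zmax 0.471 zmin 0.050 uv 196 288
x0.06 y-0.50 n526 zmax 0.456 zmin 0.215 uv 177 260
x0.06 y-0.23 n430 zmax 0.599 zmin 0.495 uv 79 83
x0.12 y-0.68 n260 zmax 0.471 zmin 0.050 uv 225 276
x0.12 y-0.59 n201 zmax 0.470 zmin 0.065 uv 205 255
x0.12 y-0.50 n1328 zmax 0.340 zmin 0.050 uv 205 261
x0.18 y-0.59 n642 zmax 0.600 zmin 0.539 uv 260 124
x0.18 y-0.50 n231 zmax 0.600 zmin 0.050 uv 226 251
x0.24 y-0.68 n4364 zmax 0.600 zmin 0.303 uv 301 170
x0.24 y-0.59 n919 zmax 0.600 zmin 0.245 uv 276 227
x0.24 y-0.50 n1007 zmax 0.271 zmin 0.050 uv 235 263
x0.24 y-0.41 n171 zmax 0.270 zmin 0.067 uv 239 235
x0.30 y-0.68 n2020 zmax 0.600 zmin 0.247 uv 323 208
x0.30 y-0.59 n55 zmax 0.600 zmin 0.594 uv 304 107
x0.30 y-0.41 n79 zmax 0.200 zmin 0.059 uv 245 256
x0.36 y-0.68 n13 zmax 0.579 zmin 0.550 uv 339 123
top 8805
x0.00 y-0.59 n83 zmax 0.183 zmin 0.066 uv 411 417
x0.00 y-0.50 n15 zmax 0.122 zmin 0.053 uv 402 417
x0.06 y-0.59 n213 zmax 0.327 zmin 0.052 uv 442 403
x0.06 y-0.50 n253 zmax 0.318 zmin 0.051 uv 390 409
x0.12 y-0.68 n40 zmax 0.299 zmin 0.050 uv 447 390
x0.12 y-0.59 n520 zmax 0.330 zmin 0.052 uv 438 400
x0.12 y-0.50 n952 zmax 0.340 zmin 0.075 uv 406 401
x0.18 y-0.50 n459 zmax 0.302 zmin 0.071 uv 392 374
x0.18 y-0.41 n299 zmax 0.284 zmin 0.054 uv 372 359
x0.24 y-0.68 n90 zmax 0.600 zmin 0.595 uv 556 388
x0.24 y-0.59 n698 zmax 0.600 zmin 0.248 uv 456 348
x0.24 y-0.50 n226 zmax 0.600 zmin 0.052 uv 382 345
x0.24 y-0.41 n980 zmax 0.281 zmin 0.050 uv 362 333
x0.30 y-0.68 n1174 zmax 0.600 zmin 0.241 uv 526 337
x0.30 y-0.59 n2489 zmax 0.600 zmin 0.303 uv 499 350
x0.30 y-0.41 n184 zmax 0.200 zmin 0.051 uv 361 315
x0.36 y-0.68 n130 zmax 0.585 zmin 0.530 uv 541 337
```

Request:
arm_command(plan="0.047 -0.021 0.003 0;0.047 -0.021 0.003 0;0.047 -0.021 0.003 0;0.047 -0.021 0.003 0;0.047 -0.021 0.003 0;0.047 -0.021 0.003 0;0.047 -0.021 0.003 0;0.047 -0.021 0.003 0;0.047 -0.021 0.003 0;0.047 -0.021 0.003 0;0.045 0 0.003 0;0 0 0 -10.6;0 0 0 -10.6;0 0 0 -10.6;0 0 0 -10.6;0 0 0 -10.6;0 0 0 -10.6;0 0 0 -10.6;0 0 0 -10.6;0 0 0 -10.6", hand=-0.2)

```text
clock: 2.6
tcp_pos: [0.6691, -0.1822, 0.189]
orientation: [-1.508, -2.755, 0.001]
contact_force: [-0.9, 0.2, -0.5]
grip_width: 0.0509
gripper_force: 0.0
```

Run:
```python
from h import *
o,im,d=grab("wrist"); cv2.imwrite("pics/w1.png",im[:,:,::-1]); np.savez("w1.npz",im=im,d=d,tp=o["tcp_pos"],ori=o["orientation"])
print(o["tcp_pos"],R.from_rotvec(o["orientation"]).as_matrix().round(3),o["grip_width"],o["contact_force"],o["joints"])
P=cloud("wrist",d,o); m=(P[...,2]>.008)&(P[...,2]<.03)&(d>0)&(im[...,0]>150)&(im[...,2]<90)
print("cover",m.sum(),rect(P[m]),np.percentile(P[m][:,2],[5,50,95]))
v,u=np.nonzero(m);print(u.min(),u.max(),v.min(),v.max())
b=(abs(P[...,2])<.006);print("bench",np.median(P[b][:,2]))
# tool-frame points near the fingers
T=eyes.calibration("wrist")["tool_from_camera"]; Rt=R.from_rotvec(o["orientation"]).as_matrix()
Q=(P-o["tcp_pos"])@Rt
f=(d>0)&(Q[...,2]<.05)&(abs(Q[...,0])<.03)
for s in(-1,1):
    k=f&(s*Q[...,1]>0); 
    if k.sum():print("finger",s,k.sum(),Q[k].min(0).round(4),Q[k].max(0).round(4))
```

```text
[ 0.6691315  -0.18220855  0.18897537] [[-0.539  0.842 -0.001]
 [ 0.842  0.539  0.   ]
 [ 0.001 -0.001 -1.   ]] 0.050900118207663124 [-0.92525963  0.19436257 -0.45200516] [ 0.50138662  0.58418668 -0.48647324  1.51059873  0.29040847  1.12023093
  0.52523238]
cover 5370 (array([ 733.4, -160.5]), array([433.6, 249. ]), 28.8) [0.01507887 0.01646504 0.02508067]
124 559 65 330
bench 0.0004618548503609876
finger -1 26592 [-0.0121 -0.0633 -0.1089] [ 0.0217 -0.     -0.0117]
finger 1 26557 [-1.250e-02  1.000e-04 -1.086e-01] [ 0.0219  0.0626 -0.0119]
```

View pics/w1.png

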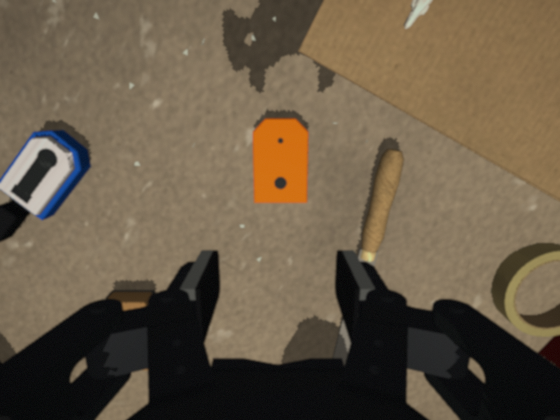

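The picture shows the cover, upright with its cut corners at the top, at pixels (254–308, 118–203). The fingertips are at about (207,255) and (347,255), and the knife, tub edge and base are to the side. So tool +x lies along the cover's lead.

Run:
```python
from h import *
z=np.load("w1.npz"); im,d=z["im"],z["d"]; o=dict(tcp_pos=z["tp"],orientation=z["ori"])
P=cloud("wrist",d,o); Q=(P-o["tcp_pos"])@R.from_rotvec(o["orientation"]).as_matrix()
m=np.zeros(d.shape,bool); m[105:215,240:320]=1; m&=(P[...,2]>.009)&(P[...,2]<.03)
print("cover world",m.sum(),rect(P[m]),"tool",rect(Q[m]))
m=np.zeros(d.shape,bool); m[105:240,0:100]=1; m&=(P[...,2]>.009)&(P[...,2]<.04)
print("base world",m.sum(),rect(P[m]))
for v,u in((252,345),(252,350),(256,345),(270,345),(300,360),(252,212),(254,340)): print(v,u,d[v,u].round(3),Q[v,u].round(4))
```

```text
cover world 4441 (array([ 658.9, -161.5]), array([52. , 78.8]), 32.7) tool (array([22.8,  2.7]), array([52. , 78.8]), 89.9)
base world 5733 (array([ 470.4, -312.1]), array([123.4,  53.4]), 79.9)
252 345 0.143 [ 0.0116  0.0278 -0.0185]
252 350 0.143 [ 0.0114  0.03   -0.0181]
256 345 0.14 [ 0.0113  0.0271 -0.0221]
270 345 0.13 [ 0.0099  0.0253 -0.032 ]
300 360 0.113 [ 0.0079  0.0269 -0.0503]
252 212 0.144 [ 0.0112 -0.0278 -0.0177]
254 340 0.14 [ 0.012   0.0251 -0.0216]
```

Request:
arm_command(plan="0.023 0.0027 0 0;0 0 0.05 0;0 0 0.05 0;0 0 0.045 0;0 0 0.015 0;0 0 0.009 0;0 0 0 0;0 0 0 0", hand=-0.6)

```text
clock: 3.65
tcp_pos: [0.6608, -0.1614, 0.0224]
orientation: [1.516, 2.749, 0.001]
contact_force: [0.3, -0.3, 0.3]
grip_width: 0.0687
gripper_force: 0.0
```

Run:
```python
from h import *
o,im,d=grab("wrist"); cv2.imwrite("pics/w2.png",im[:,:,::-1]); np.savez("w2.npz",im=im,d=d,tp=o["tcp_pos"],ori=o["orientation"])
print(o["tcp_pos"],o["grip_width"],o["contact_force"])
P=cloud("wrist",d,o);Q=(P-o["tcp_pos"])@R.from_rotvec(o["orientation"]).as_matrix()
m=(im[...,0]>150)&(im[...,2]<90)&(P[...,2]<.03)&(d>0)&(abs(Q[...,0])<.06)&(abs(Q[...,1])<.05)
print("cover tool",m.sum(),rect(Q[m]),np.percentile(P[m][:,2],[5,50,95]))
for v in range(225,300,8): print(v,Q[v,365:390:8].round(3).tolist())
```

```text
[ 0.6608     -0.16142722  0.02236359] 0.06865414737904407 [ 0.2781814  -0.32879086  0.30612371]
cover tool 13096 (array([-7.7, -2. ]), array([57.9, 84.2]), 89.3) [0.01519321 0.01622248 0.01720424]
225 [[0.01, 0.046, 0.023], [0.01, 0.05, 0.021], [0.01, 0.055, 0.022], [0.01, 0.059, 0.022]]
233 [[0.006, 0.046, 0.021], [0.005, 0.051, 0.023], [0.005, 0.056, 0.024], [0.005, 0.059, 0.022]]
241 [[0.001, 0.047, 0.023], [0.001, 0.051, 0.022], [0.0, 0.056, 0.023], [0.001, 0.06, 0.023]]
249 [[-0.004, 0.047, 0.023], [-0.004, 0.051, 0.022], [-0.004, 0.056, 0.023], [-0.004, 0.06, 0.022]]
257 [[0.012, 0.035, -0.024], [0.011, 0.038, -0.023], [-0.008, 0.056, 0.022], [-0.008, 0.06, 0.022]]
265 [[0.01, 0.034, -0.029], [0.012, 0.036, -0.031], [0.011, 0.039, -0.03], [-0.013, 0.061, 0.022]]
273 [[0.007, 0.034, -0.029], [0.011, 0.034, -0.037], [0.011, 0.037, -0.037], [0.012, 0.04, -0.038]]
281 [[0.004, 0.034, -0.03], [0.009, 0.034, -0.04], [0.012, 0.035, -0.045], [0.012, 0.038, -0.044]]
289 [[0.001, 0.034, -0.031], [0.006, 0.034, -0.04], [0.011, 0.034, -0.049], [0.012, 0.036, -0.05]]
297 [[-0.002, 0.034, -0.031], [0.004, 0.034, -0.041], [0.009, 0.034, -0.05], [0.01, 0.035, -0.053]]
```

View pics/w2.png

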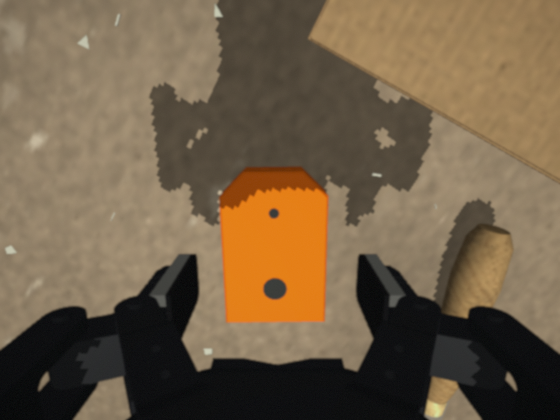

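Cover between the fingers at u 221–327, tail edge at row 322. The visible fingertips end near row 255, roughly 23 mm short of the TCP. That disagrees with the description, so I'll test it by closing gently here, where I expect to be above the cover.

Run:
```python
from h import *
z=np.load("w2.npz"); im,d=z["im"],z["d"]; o=dict(tcp_pos=z["tp"],orientation=z["ori"])
P=cloud("wrist",d,o); Q=(P-o["tcp_pos"])@R.from_rotvec(o["orientation"]).as_matrix()
for v,u in((168,275),(175,275),(185,275),(200,275),(318,275),(321,275),(324,275),(250,223),(250,325),(310,230),(310,322)): print(v,u,Q[v,u].round(4),P[v,u].round(4))
m=(P[...,2]>.0135)&(P[...,2]<.02)&(im[...,0]>90)&(im[...,2]<70); m[:150]=0;m[330:]=0;m[:,:210]=0;m[:,340:]=0
print(rect(Q[m]),rect(P[m]))
```

```text
168 275 [ 0.0414 -0.0015  0.0162] [ 0.6375 -0.1273  0.0061]
175 275 [ 0.0398 -0.0015  0.0055] [ 0.6384 -0.1286  0.0168]
185 275 [ 0.0349 -0.0015  0.0061] [ 0.6409 -0.1327  0.0162]
200 275 [ 0.028  -0.0015  0.0048] [ 0.6446 -0.1385  0.0175]
318 275 [-0.0356 -0.0016  0.0058] [ 0.6785 -0.1924  0.0166]
321 275 [-0.0376 -0.0016  0.0061] [ 0.6795 -0.194   0.0163]
324 275 [-0.0499 -0.0017  0.0216] [ 0.686  -0.2045  0.0008]
250 223 [ 0.0021 -0.0272  0.0067] [ 0.6367 -0.1742  0.0156]
250 325 [0.0025 0.023  0.0055] [ 0.6789 -0.147   0.0169]
310 230 [-0.0316 -0.025   0.007 ] [ 0.6565 -0.2015  0.0154]
310 322 [-0.0309  0.0228  0.0059] [ 0.6966 -0.1755  0.0166]
(array([ 1.4, -2. ]), array([51.9, 80.1]), 89.5) (array([ 658.4, -161.3]), array([51.9, 80.1]), 32.7)
```

Request:
arm_command(plan="0 0 0 0;0 0 0 0;0 0 0 0;0 0 0 0", hand=0, grip_force=20)

```text
clock: 4.2
tcp_pos: [0.6595, -0.1613, 0.0206]
orientation: [-1.517, -2.751, -0.0]
contact_force: [-0.1, -0.5, 0.5]
grip_width: 0.0426
gripper_force: 0.0
```

Confirmed: it closed to 42.6 mm in free space above the cover, so the fingertips really sit about 18 mm behind the TCP at this opening. I'll use the measured value.

Request:
arm_command(plan="0 -0.001 0 0;0 0 0 0;0 0 0.01 0;0 0 0.01 0;0 0 0.008 0;0 0 0.004 0;0 0 0.0025 0;0 0 0 0;0 0 0 0", hand=-0.6)

```text
clock: 5.32
tcp_pos: [0.659, -0.1618, -0.0136]
orientation: [1.517, 2.751, 0.0]
contact_force: [-0.5, -0.1, 0.1]
grip_width: 0.0682
gripper_force: 0.0
```

Request:
arm_command(plan="0 0 0 0;0 0 0 0;0 0 0 0;0 0 0 0;0 0 0 0", hand=0.3, grip_force=25)

```text
clock: 5.95
tcp_pos: [0.6605, -0.1618, -0.0118]
orientation: [1.515, 2.748, 0.002]
contact_force: [-0.4, 0.9, 8.9]
grip_width: 0.0513
gripper_force: 31.8
```

Request:
arm_command(plan="0 0 -0.01 0;0 0 -0.03 0;0 0 -0.03 0;0 0 -0.02 10.7;0 0 -0.02 10.7;0 0 0 10.7;0 0 0 10.7;-0.0383 -0.0269 0 0;-0.0383 -0.0269 0 0;-0.0383 -0.0269 0 0;-0.0383 -0.0269 0 0;-0.0383 -0.0269 0 0;-0.0383 -0.0269 0 0;0 0 0 0;0 0 0 0;0 0 0 0")

```text
clock: 7.95
tcp_pos: [0.4592, -0.3569, 0.0963]
orientation: [2.414, 2.011, 0.002]
contact_force: [0.2, -0.4, -0.5]
grip_width: 0.0513
gripper_force: 26.6
```

Run:
```python
from h import *
o,im,d=grab("wrist"); cv2.imwrite("pics/w3.png",im[:,:,::-1]); np.savez("w3.npz",im=im,d=d,tp=o["tcp_pos"],ori=o["orientation"])
M=R.from_rotvec(o["orientation"]).as_matrix()
print(o["tcp_pos"],o["grip_width"],o["contact_force"],M.round(3))
P=cloud("wrist",d,o);Q=(P-o["tcp_pos"])@M
m=(im[...,0]>90)&(im[...,2]<70)&(P[...,2]>.05)&(d>0)&(abs(Q[...,1])<.05)&(Q[...,2]>-.04)
print("cover tool",m.sum(),rect(Q[m]),np.percentile(Q[m][:,2],[5,50,95]))
m=(P[...,2]>.012)&(P[...,2]<.04)&(d>0)&(abs(Q[...,0]-.07)<.15)&(abs(Q[...,1])<.06)
print("base tool",m.sum(),rect(Q[m]),rect(P[m]))
m&=(P[...,2]<.0225);m1=m&(im[...,2]>im[...,0]*1.6); print("blue",m1.sum(),rect(Q[m1]),Q[m1].min(0),Q[m1].max(0))
```

```text
[ 0.45921458 -0.35686341  0.09631027] 0.05128804869334833 [ 0.19120797 -0.38832763 -0.4971013 ] [[ 0.181  0.984  0.001]
 [ 0.984 -0.181  0.001]
 [ 0.001  0.001 -1.   ]]
cover tool 21664 (array([2.2, 4.6]), array([68.2, 77.4]), 89.6) [-0.029003   -0.02804242 -0.026851  ]
base tool 10169 (array([65.1,  2.5]), array([52.2, 83.4]), 89.2) (array([ 473.5, -293.3]), array([83.4, 52.2]), 80.4)
blue 2298 (array([66.2,  2.1]), array([51.5, 81.2]), 89.2) [ 0.02553432 -0.02393533  0.07402577] [0.10659818 0.02810789 0.07985642]
```

View pics/w3.png

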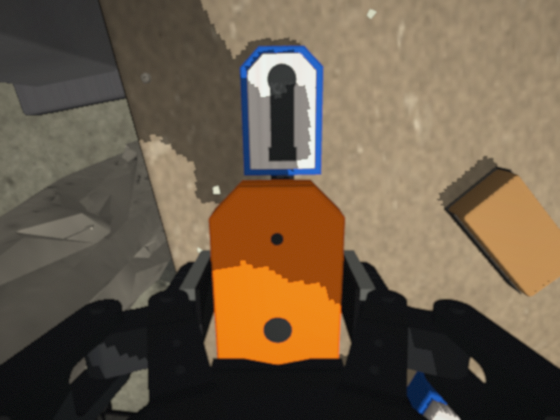

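The held cover is at u 210–345, with its lead edge at row 180. The base is ahead of it, fully visible, at u 241–323, rows 45–175. Next I'll measure the cover in the tool frame precisely.

```bash
cat >> h.py <<'E'
def fit(q,L=80,W=52):
    # pose of the cut-corner plate outline (mm) by matching hull of points: rect centre + angle of long axis in (-90,90)
    (c,s,a)=cv2.minAreaRect((q*1000).astype(np.float32)); 
    if s[0]<s[1]: a-=90
    return np.round(c,1),np.round(sorted(s),1),round((a+90)%180-90,2)
E
python3 - <<'E'
from h import *
z=np.load("w3.npz"); im,d=z["im"],z["d"]; o=dict(tcp_pos=z["tp"],orientation=z["ori"])
P=cloud("wrist",d,o); Q=(P-o["tcp_pos"])@R.from_rotvec(o["orientation"]).as_matrix()
I=im.astype(int)
m=(I[...,0]>100)&(I[...,2]<60)&(abs(Q[...,2]+.028)<.004); m=cv2.morphologyEx(m.astype(np.uint8),cv2.MORPH_OPEN,np.ones((5,5)))>0
n,l,s,c=cv2.connectedComponentsWithStats(m.astype(np.uint8)); m=l==1+s[1:,4].argmax()
print("cover",fit(Q[m][:,:2]),Q[m].min(0),Q[m].max(0))
b=(abs(Q[...,2]-.0763)<.004)&(I[...,2]>I[...,0]*1.5)&(I[...,2]>60); b[200:]=0
print("blue",fit(Q[b][:,:2]),Q[b].min(0),Q[b].max(0))
w=(Q[...,2]>.066)&(Q[...,2]<.0725)&(I.min(-1)>90); w[190:]=0
print("boss top",fit(Q[w][:,:2]),np.median(P[w][:,2]))
# blue outer side edges by row
for v in range(80,170,15):
    u=np.nonzero(b[v])[0]; 
    if len(u): print(v,Q[v,u[0],1].round(4),Q[v,u[-1],1].round(4),Q[v,u[0],0].round(4))
E
```

```text
cover (array([ 2.2, -0.8]), array([52. , 77.4]), -0.53) [-0.0365372  -0.02689213 -0.0303977 ] [ 0.0409341   0.02517762 -0.02400621]
blue (array([66.2,  2.2]), array([51.7, 81.3]), -0.87) [ 0.02562365 -0.02393533  0.07360148] [0.10659818 0.02843266 0.07935904]
boss top (array([60.8, 74.5]), array([ 70.5, 190.1]), -85.44) 0.027192091436373286
80 -0.0234 0.0272 0.0869
95 -0.0237 0.0276 0.078
110 -0.0231 0.0272 0.0688
125 -0.0235 0.0276 0.0594
140 -0.023 0.0279 0.0499
155 -0.0226 0.0275 0.0402
```

Request:
arm_command(plan="0 0 0 -0.3;0.0326 0.00165 0 0;0.0326 0.00165 0 0;0 0 0.02 0;0 0 0.02 0;0 0 0.018 0;0 0 0 0;0 0 0 0;0 0 0 0")

```text
clock: 9.12
tcp_pos: [0.4734, -0.295, 0.0389]
orientation: [2.41, 2.013, 0.001]
contact_force: [-0.3, 0.1, -0.8]
grip_width: 0.0513
gripper_force: 26.5
```

Run:
```python
from h import *
o,im,d=grab("wrist"); np.savez("w4.npz",im=im,d=d,tp=o["tcp_pos"],ori=o["orientation"])
M=R.from_rotvec(o["orientation"]).as_matrix(); P=cloud("wrist",d,o);Q=(P-o["tcp_pos"])@M; I=im.astype(int)
print(o["tcp_pos"],o["contact_force"],np.degrees(np.arctan2(M[1,0],M[0,0])))
m=(I[...,0]>80)&(I[...,2]<60)&(abs(Q[...,2]+.028)<.005); m=cv2.morphologyEx(m.astype(np.uint8),cv2.MORPH_OPEN,np.ones((5,5)))>0
print("cover",Q[m].min(0),Q[m].max(0))
b=(P[...,2]>.004)&(P[...,2]<.03)&(I[...,2]>I[...,0]*1.4)&(abs(Q[...,1])<.05)&(Q[...,0]>0)
print("blue",b.sum(),Q[b].min(0),Q[b].max(0)); b&=P[...,2]>.0165; print(Q[b].min(0),Q[b].max(0))
cv2.imwrite("pics/w4.png",im[:,:,::-1])
```

```text
[ 0.47340602 -0.29499479  0.03888993] [-0.28489533  0.08802635 -0.8487889 ] 79.74763904332924
cover [-0.03655383 -0.02694828 -0.03075583] [ 0.0407776   0.02527047 -0.02302954]
blue 1286 [ 0.02743336 -0.02643178  0.01686752] [0.04366733 0.02461413 0.03483335]
[ 0.02743336 -0.02643178  0.01686752] [0.04363848 0.02461413 0.02234437]
```

View pics/w4.png

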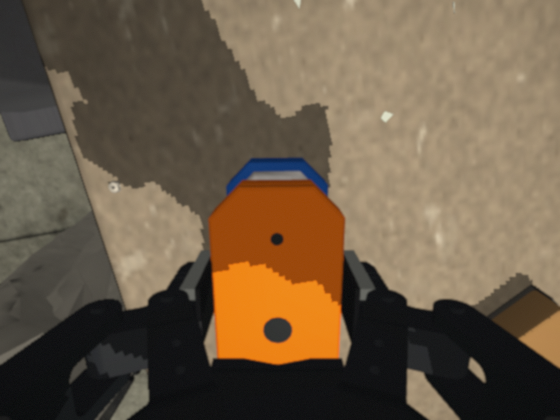

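Cover centred sideways over the base. The base's blue lead edge shows about 2.5 mm ahead of the cover's lead (row 160 against row 181). I'll correct x and lower it.

Request:
arm_command(plan="0.0025 0 0 0;0 0 0.01 0;0 0 0.006 0;0 0 0.004 0;0 0 0.003 0;0 0 0.002 0;0 0 0.002 0;0 0 0.001 0;0 0 0 0;0 0 0 0")

```text
clock: 10.42
tcp_pos: [0.4733, -0.2922, 0.0102]
orientation: [2.411, 2.014, 0.0]
contact_force: [0.4, -0.3, -0.7]
grip_width: 0.0512
gripper_force: 26.6
```

Request:
arm_command(plan="0 0 0.001 0;0 0 0.001 0;0 0 0.001 0;0 0 0 0")

```text
clock: 10.92
tcp_pos: [0.4733, -0.2922, 0.0081]
orientation: [2.411, 2.014, -0.0]
contact_force: [-3.5, 1.8, 11.4]
grip_width: 0.0513
gripper_force: 29.0
```

Request:
arm_command(plan="0 0 0 0;0 0 0 0;0 0 0 0;0 0 -0.02 0;0 0 -0.04 0;-0.03 0 -0.045 0;-0.05 0 0 0;0 0 0 0;0 0 0 0", hand=-0.6)

```text
clock: 12.05
tcp_pos: [0.4588, -0.3703, 0.1116]
orientation: [-2.41, -2.013, -0.0]
contact_force: [0.6, 0.0, 0.0]
grip_width: 0.0686
gripper_force: 0.0
```

Run:
```python
from h import *
o,im,d=grab("wrist"); np.savez("w5.npz",im=im,d=d,tp=o["tcp_pos"],ori=o["orientation"])
M=R.from_rotvec(o["orientation"]).as_matrix(); P=cloud("wrist",d,o);Q=(P-o["tcp_pos"])@M; I=im.astype(int)
print(o["tcp_pos"],o["contact_force"],o["joints"],np.degrees(np.arctan2(M[1,0],M[0,0])))
m=(I[...,0]>80)&(I[...,2]<60)&(I[...,0]>I[...,1]*1.4)&(abs(P[...,2]-.035)<.012); m=cv2.morphologyEx(m.astype(np.uint8),cv2.MORPH_OPEN,np.ones((5,5)))>0
n,l,s,c=cv2.connectedComponentsWithStats(m.astype(np.uint8)); m=l==1+s[1:,4].argmax()
print("cover",fit(P[m][:,:2]),np.percentile(P[m][:,2],[2,50,98]))
v,u=np.nonzero(m); q=P[m]; A=np.c_[(q-o["tcp_pos"])@M[:,:2],np.ones(len(q))]; g,*_=np.linalg.lstsq(A[(q[:,2]>.03)],q[q[:,2]>.03][:,2],rcond=None); print("plane slope x,y (mm over 80/52):",g[0]*80,g[1]*52)
b=(I[...,2]>I[...,0]*1.4)&(I[...,2]>50)&(P[...,2]>.003)&(P[...,2]<.03)&(abs(Q[...,1])<.05)
print("blue",b.sum(),fit(P[b][:,:2]))
v0,u0=max(v.min()-30,0),max(u.min()-40,0)
cv2.imwrite("pics/w5.png",cv2.resize(im[v0:v.max()+60,u0:u.max()+40,::-1],None,fx=2.5,fy=2.5)[:600,:800])
```

```text
[ 0.45879638 -0.37034804  0.11159774] [0.59692164 0.01705067 0.01936667] [ 0.79144057  0.48123576 -0.28294582  1.84608243  0.17376394  0.83927529
  0.24332967] 79.74275260467589
cover (array([ 472.6, -291.5]), array([51.7, 79.8]), 79.91) [0.03473061 0.03618992 0.03762823]
plane slope x,y (mm over 80/52): -0.0461804227890025 0.028626476738913303
blue 0 (array([0., 0.]), array([0., 0.]), 0.0)
```

View pics/w5.png

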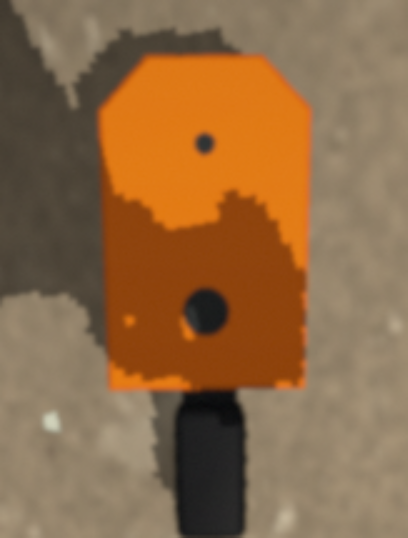

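The crop shows the cover on the base, cut corners together, with the tail behind. Its top plane is at 36.2 mm and tilts less than 0.1 mm, so it's fully seated. Next I'll give the hand a half turn so the camera sits behind the tail, then look at the slot mouth.

Request:
arm_command(plan="0 0 0 10.6;0 0 0 10.6;0 0 0 10.6;0 0 0 10.6;0 0 0 10.6;0 0 0 10.6;0 0 0 10.6;0 0 0 10.6;0 0 0 10.6;0 0 0 10.6;0 0 0 10.6;0 0 0 10.6;0 0 0 10.6;0 0 0 10.6;0 0 0 10.6;0 0 0 10.6;0 0 0 10.2;-0.06 0 -0.02 0;-0.06 0 -0.02 0;-0.05 0 -0.01 0")

```text
clock: 14.6
tcp_pos: [0.4892, -0.2009, 0.162]
orientation: [-2.022, 2.403, 0.001]
contact_force: [-0.0, -0.1, -0.4]
grip_width: 0.0684
gripper_force: 0.0
```

Request:
arm_command(plan="0 0 0 0;0 0 0 0")

```text
clock: 14.85
tcp_pos: [0.4883, -0.2041, 0.1614]
orientation: [2.021, -2.405, -0.001]
contact_force: [0.3, -0.0, -0.1]
grip_width: 0.0682
gripper_force: 0.0
```

Run:
```python
from h import *
o,im,d=grab("wrist"); np.savez("w6.npz",im=im,d=d,tp=o["tcp_pos"],ori=o["orientation"])
M=R.from_rotvec(o["orientation"]).as_matrix(); P=cloud("wrist",d,o);Q=(P-o["tcp_pos"])@M; I=im.astype(int)
print(o["tcp_pos"],o["contact_force"],o["joints"],np.degrees(np.arctan2(M[1,0],M[0,0])))
cv2.imwrite("pics/w6.png",im[:,:,::-1])
g=(I[...,1]>I[...,0]*1.15)&(I[...,1]>I[...,2]*1.1)&(d>0)&(P[...,1]>-.05)&(P[...,0]<.62)
for a,b in((.0,.01),(.01,.03),(.03,.06),(.06,.1),(.1,.112),(.112,.12)):
    k=g&(P[...,2]>a)&(P[...,2]<b); 
    if k.sum(): print(a,b,k.sum(),np.percentile(P[k],[1,5,50,95,99],axis=0)[:,:2].round(4).T.tolist())
```

```text
[ 0.48830843 -0.20413139  0.16135746] [ 0.3182089  -0.02239885 -0.11537156] [-0.13486464  0.33672737  0.50774966  1.99077665 -0.21250838  0.86573817
 -2.82720861] -99.9317616707943
```

View pics/w6.png

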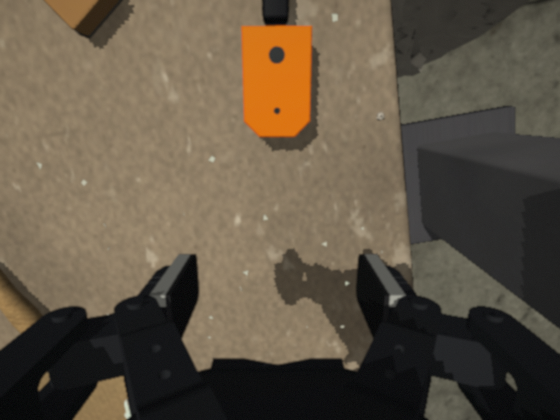

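The view shows the closed mould at (277,80) and the fingers. The frame is hidden behind the gripper, so I'll use the scene and top depth maps for it.

Run:
```python
from h import *
z=np.load("scene0.npz"); im,d=z["im"],z["d"]; P=cloud("scene",d); I=im.astype(int)
k=(d>0)&(P[...,0]>.42)&(P[...,0]<.6)&(P[...,1]>-.04)&(P[...,1]<.14)&(P[...,2]>.008)
q=P[k]; print(k.sum()); b=(d>0)&(P[...,0]>.4)&(P[...,0]<.6)&(P[...,1]>-.2)&(P[...,1]<-.02); print("bench scene",np.median(P[b][:,2]))
for a,c in((.008,.03),(.03,.06),(.06,.1),(.1,.113),(.113,.125)):
    s=q[(q[:,2]>a)&(q[:,2]<c)]; print(a,c,len(s),"x",np.percentile(s[:,0],[1,10,50,90,99]).round(4),"y",np.percentile(s[:,1],[1,10,25,50,75,99]).round(4))
t=q[(q[:,2]>.113)&(q[:,2]<.121)]; print("scene plate",fit(t[:,:2]),np.median(t[:,2]))
z=np.load("top0.npz"); im,d=z["im"],z["d"]; P=cloud("top",d)
w=P[222:270,170:235]; t=w[(w[...,2]>.112)&(w[...,2]<.122)]; print("top plate",fit(t[:,:2]),np.median(t[:,2]))
t=w[(w[...,2]>.008)&(w[...,2]<.1)]; print("low",len(t),t.min(0),t.max(0)); print(t[::max(1,len(t)//25)].round(3).tolist())
v,u=[int(x) for x in (np.nonzero(k)[0].mean(),np.nonzero(k)[1].mean())]
im=np.load("scene0.npz")["im"]; cv2.imwrite("pics/fr.png",cv2.resize(im[v-40:v+35,u-50:u+50,::-1],None,fx=8,fy=8,interpolation=cv2.INTER_CUBIC)); print(u,v)
```

```text
1380
bench scene -0.0011005127033011375
0.008 0.03 185 x [0.4533 0.4592 0.4684 0.5412 0.5527] y [0.0241 0.0288 0.0337 0.0507 0.0724 0.1087]
0.03 0.06 245 x [0.4623 0.4655 0.4759 0.542  0.5531] y [0.0233 0.0283 0.0341 0.0412 0.0627 0.1096]
0.06 0.1 254 x [0.4633 0.4649 0.4688 0.5396 0.5499] y [0.0236 0.0276 0.0334 0.0474 0.0789 0.1108]
0.1 0.113 118 x [0.4641 0.4658 0.4716 0.5352 0.5526] y [-0.0077 -0.0041 -0.0021  0.0268  0.0631  0.1134]
0.113 0.125 442 x [0.4652 0.4719 0.5011 0.5416 0.5493] y [-0.0064 -0.      0.0157  0.039   0.0613  0.1117]
scene plate (array([508.2,  51.4]), array([ 87.9, 127.2]), -85.84) 0.11659791952939697
top plate (array([510.2,  55.5]), array([ 83.8, 117.9]), -87.53) 0.11636587797008302
low 44 [0.45630874 0.03557021 0.00801167] [0.5633557  0.10832717 0.01670062]
[[0.563, 0.061, 0.008], [0.563, 0.048, 0.01], [0.563, 0.044, 0.013], [0.563, 0.036, 0.009], [0.561, 0.106, 0.011], [0.561, 0.1, 0.011], [0.561, 0.094, 0.009], [0.561, 0.089, 0.008], [0.561, 0.082, 0.008], [0.561, 0.079, 0.01], [0.561, 0.076, 0.01], [0.56, 0.057, 0.01], [0.56, 0.054, 0.011], [0.56, 0.051, 0.01], [0.56, 0.048, 0.011], [0.56, 0.045, 0.01], [0.56, 0.042, 0.009], [0.56, 0.036, 0.008], [0.558, 0.104, 0.009], [0.558, 0.101, 0.008], [0.558, 0.097, 0.013], [0.558, 0.093, 0.015], [0.558, 0.088, 0.009], [0.558, 0.079, 0.009], [0.557, 0.064, 0.01], [0.557, 0.061, 0.008], [0.557, 0.048, 0.013], [0.557, 0.036, 0.011], [0.555, 0.088, 0.009], [0.554, 0.079, 0.009], [0.554, 0.064, 0.01], [0.554, 0.061, 0.01], [0.554, 0.055, 0.009], [0.462, 0.048, 0.017], [0.462, 0.047, 0.009], [0.46, 0.086, 0.011], [0.459, 0.081, 0.008], [0.459, 0.074, 0.011], [0.459, 0.047, 0.009], [0.459, 0.044, 0.009], [0.457, 0.108, 0.009], [0.457, 0.105, 0.008], [0.456, 0.09, 0.009], [0.456, 0.08, 0.01]]
207 161
```

View pics/fr.png

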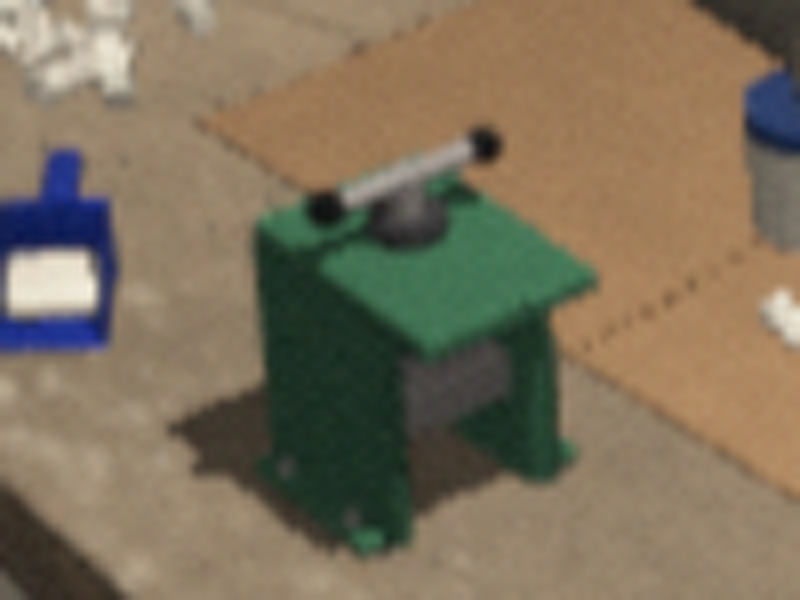

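The crop shows the frame's mouth facing right and front, with the steel bar visible under the overhanging plate. From the top depth the plate is 84 x 118 mm at az 92.5°, so the mouth is at about (0.511, 0.0285). Now I'll grasp the tail.

Request:
arm_command(plan="0.0544 0 0 0;0.0544 0 0 0;0.0544 0 0 0;0 0 0.05 0;0 0 0.05 0;0 0 0.04 0;0 0 0.015 0;0 0 0.01 0;0 0 0 0;0 0 0 0", hand=-0.4)

```text
clock: 16.15
tcp_pos: [0.4608, -0.3663, -0.0021]
orientation: [-2.018, 2.407, -0.003]
contact_force: [0.3, 0.3, -0.1]
grip_width: 0.0597
gripper_force: 0.0
```

Run:
```python
from h import *
o,im,d=grab("wrist"); np.savez("w7.npz",im=im,d=d,tp=o["tcp_pos"],ori=o["orientation"])
M=R.from_rotvec(o["orientation"]).as_matrix(); P=cloud("wrist",d,o);Q=(P-o["tcp_pos"])@M; I=im.astype(int)
print(o["tcp_pos"],o["contact_force"],np.degrees(np.arctan2(M[1,0],M[0,0])),o["joints"][6])
k=(d>0)&(P[...,2]>.024)&(P[...,2]<.034)&(abs(Q[...,1])<.02)&(Q[...,0]>-.03)&(Q[...,0]<.05)
if k.sum(): print("tail top tool",k.sum(),Q[k].min(0),Q[k].max(0))
k=(d>0)&(abs(Q[...,0]-.011)<.002)&(Q[...,2]>-.06)&(Q[...,2]<.02)&(abs(abs(Q[...,1])-.03)<.012); print("tips z",Q[k][:,2].max() if k.sum() else None)
cv2.imwrite("pics/w7.png",im[:,:,::-1])
```

```text
[ 0.46083584 -0.36627799 -0.00207872] [ 0.30288253  0.28024366 -0.05072264] -100.04429807648377 -2.375236623297301
tail top tool 4364 [-0.02940567 -0.01003065 -0.03417078] [ 0.00870876  0.01071262 -0.02606882]
tips z -0.00019767814019253088
```

Request:
arm_command(plan="0 0 0 0;0 0 0 0;0 0 0 0;0 0 0 0;0 0 0 0", hand=0.8, grip_force=50)

```text
clock: 16.82
tcp_pos: [0.4604, -0.3657, -0.0029]
orientation: [-2.018, 2.407, -0.001]
contact_force: [-0.7, 1.1, 5.3]
grip_width: 0.0191
gripper_force: 51.8
```

Request:
arm_command(plan="0 0 0 -3.1;0 0 0 -3.1;0 0 0 -3.1;0 0 0 -3.1;-0.0327 -0.0085 0 0;-0.0327 -0.0085 0 0;-0.0327 -0.0085 0 0;-0.0327 -0.0085 0 0;-0.0327 -0.0085 0 0;-0.0327 -0.0085 0 0;-0.0327 -0.0085 0 0;-0.0327 -0.0085 0 0;0 0 0 0;0 0 0 0;0 0 0 0")

```text
clock: 18.7
tcp_pos: [0.518, -0.1, -0.0031]
orientation: [-2.266, 2.173, 0.001]
contact_force: [0.2, 5.9, 5.5]
grip_width: 0.0189
gripper_force: 51.8
```

```bash
cat > t.py <<'E'
from h import *
import sys
o,im,d=grab("top"); np.savez(sys.argv[1]+".npz",im=im,d=d); I=im.astype(int)
M=R.from_rotvec(o["orientation"]).as_matrix()
az=np.degrees(np.arctan2(M[1,0],M[0,0])); print(o["clock"],o["tcp_pos"],az,o["contact_force"],o["grip_width"],o["joints"][6])
P=cloud("top",d); g=(d>0)&(P[...,0]>.4)&(P[...,0]<.62)&(P[...,1]>-.25)&(P[...,1]<.15)
t=g&(P[...,2]>.112)&(P[...,2]<.122)&(I[...,1]>I[...,0]*1.2)&(P[...,1]>-.02); print("plate",t.sum(),fit(P[t][:,:2]))
c=g&(I[...,0]>90)&(I[...,2]<80)&(I[...,0]>I[...,1]*1.3)&(P[...,2]>.02)&(P[...,2]<.05)
print("cover",c.sum(),fit(P[c][:,:2]),P[c].min(0).round(4),P[c].max(0).round(4),np.median(P[c][:,2]))
E
python3 t.py t1
python3 - <<'E'
import numpy as np,cv2
im=np.load("t1.npz")["im"]; cv2.imwrite("pics/t1.png",cv2.resize(im[180:300,170:330,::-1],None,fx=4,fy=4,interpolation=cv2.INTER_CUBIC))
E
```

```text
18.7 [ 0.51798067 -0.10003514 -0.00306829] -87.59124619925936 [0.15075494 5.9453792  5.47736713] 0.018935529377960312 -2.649697061102313
plate 946 (array([510.6,  55.9]), array([ 83.9, 116.3]), -88.36)
cover 13 (array([531.5,   4.8]), array([ 6.2, 17.2]), -27.15) [ 0.5229 -0.0019  0.0333] [0.5378 0.0071 0.0394] 0.037063001695617714
```

View pics/t1.png

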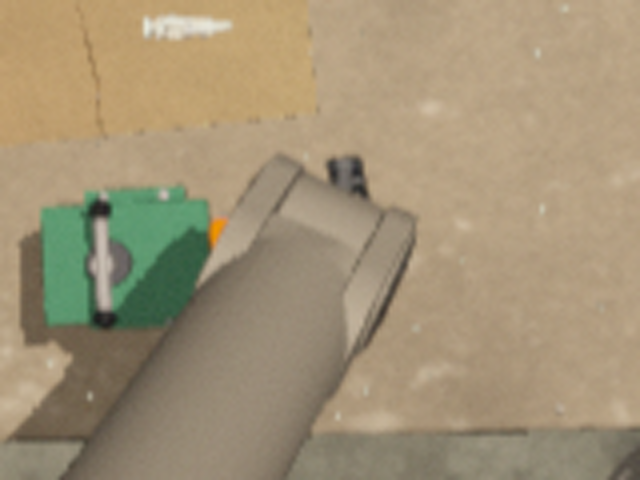

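The crop shows the arm over the tail with the cover's orange corner just before the plate at (217,233). Nothing has been pushed about. That's the last picture I'll view; from here I go by numbers. I'll enter the slot in steps and watch the force.

Request:
arm_command(plan="0 0.0008 0 0;-0.006 0 0 0;-0.006 0 0 0;-0.006 0 0 0;-0.006 0 0 0;0 0 0 0")

```text
clock: 19.5
tcp_pos: [0.5157, -0.0797, -0.0029]
orientation: [2.264, -2.177, 0.004]
contact_force: [0.1, -4.0, 7.5]
grip_width: 0.0188
gripper_force: 52.1
```

Request:
arm_command(plan="-0.006 0 0 0;-0.006 0 0 0;0 0 0 0")

```text
clock: 19.88
tcp_pos: [0.5152, -0.0678, -0.0029]
orientation: [2.264, -2.177, 0.004]
contact_force: [0.4, -4.4, 7.0]
grip_width: 0.0185
gripper_force: 52.1
```

Request:
arm_command(plan="-0.006 0 0 0;-0.006 0 0 0;-0.003 0 0 0;0 0 0 0")

```text
clock: 20.38
tcp_pos: [0.5146, -0.0532, -0.0029]
orientation: [2.263, -2.177, 0.005]
contact_force: [-0.1, -4.9, 8.1]
grip_width: 0.0193
gripper_force: 52.1
```

Run:
```python
from h import *
o,im,d=grab("wrist"); np.savez("w8.npz",im=im,d=d,tp=o["tcp_pos"],ori=o["orientation"])
M=R.from_rotvec(o["orientation"]).as_matrix(); P=cloud("wrist",d,o);Q=(P-o["tcp_pos"])@M
print(o["tcp_pos"],o["contact_force"],o["moment"],np.degrees(np.arctan2(M[1,0],M[0,0])),o["joints"])
k=(d>0)&(P[...,2]>.02)&(P[...,2]<.035)&(abs(Q[...,1])<.02)&(Q[...,0]>-.02)&(Q[...,0]<.05)
if k.sum(): print("tail",k.sum(),Q[k].min(0),Q[k].max(0))
I=im.astype(int); c=(I[...,0]>80)&(I[...,2]<80)&(I[...,0]>I[...,1]*1.4)&(P[...,2]>.02)&(P[...,2]<.05)&(P[...,1]>-.1); print("cover",c.sum(), P[c].min(0) if c.sum() else 0, P[c].max(0) if c.sum() else 0)
g=(d>0)&(I[...,1]>I[...,0]*1.2)&(P[...,1]>-.05); print("green",g.sum(),P[g].min(0) if g.sum() else 0,P[g].max(0) if g.sum() else 0)
```

```text
[ 0.51455292 -0.05322779 -0.0028597 ] [-0.09528999 -4.90254525  8.05544237] [-0.92644761 -0.01961201  0.00253242] -87.78464086114005 [-0.31106565  0.59011005  0.36978511  2.10407013 -0.41458128  0.51489889
 -2.73692325]
tail 4644 [-0.01998522 -0.01999287 -0.03788623] [ 0.01136789  0.01996985 -0.02284927]
cover 164 [ 0.5013287  -0.01700977  0.0200079 ] [ 0.52372663 -0.01508496  0.02374407]
green 931 [ 0.46930551 -0.04997215  0.00250427] [ 0.55755334 -0.01579746  0.08262323]
```

Lead is now about 33 mm inside the slot, and the force is only sliding friction. The gripper body is close to the top plate, and the interface can't tilt the tool, so I'll release. I'll finish by pushing the tail's end face with the back of an open finger, body well clear.

Request:
arm_command(plan="0 0 0 0;0 0 0 0;0 0 0 0;0 0 -0.03 0;0 0 -0.05 0;0.04 0 0 0;0.04 0 0 0;0 0 0 -10;0 0 0 -10;0 0 0 -10;0 0 0 -10;0 0 0 -10;0 0 0 -10;0 0 0 -10;0 0 0 -10;0 0 0 -10;0 0 0 0;0 0 0 0", hand=-1, grip_force=60)

```text
clock: 22.68
tcp_pos: [0.5174, -0.1304, 0.0765]
orientation: [-3.141, -0.059, 0.0]
contact_force: [-0.6, 0.8, 0.4]
grip_width: 0.0854
gripper_force: 0.0
```

```bash
cat > w.py <<'E'
from h import *
import sys
o,im,d=grab("wrist"); np.savez(sys.argv[1]+".npz",im=im,d=d,tp=o["tcp_pos"],ori=o["orientation"])
M=R.from_rotvec(o["orientation"]).as_matrix(); P=cloud("wrist",d,o);Q=(P-o["tcp_pos"])@M; I=im.astype(int)
print(o["clock"],o["tcp_pos"],o["contact_force"],np.degrees(np.arctan2(M[1,0],M[0,0])),o["grip_width"])
k=(d>0)&(P[...,2]>.022)&(P[...,2]<.034)&(abs(P[...,0]-.515)<.03)&(P[...,1]>-.09)&(P[...,1]<.0)&(I.max(-1)<70)
if k.sum(): print("tail",k.sum(),fit(P[k][:,:2]),np.percentile(P[k],[1,99],axis=0).round(4).tolist(),np.median(P[k][:,2]))
c=(I[...,0]>70)&(I[...,2]<80)&(I[...,0]>I[...,1]*1.4)&(d>0)&(P[...,2]>.015)&(P[...,2]<.05)&(P[...,1]>-.1)&(abs(P[...,0]-.51)<.04)
if c.sum(): print("cover",c.sum(),np.percentile(P[c],[1,50,99],axis=0).round(4).tolist())
b=(I[...,2]>I[...,0]*1.4)&(I[...,2]>40)&(d>0)&(P[...,2]>.003)&(P[...,2]<.03)&(abs(P[...,0]-.51)<.04)&(P[...,1]>-.1)
if b.sum(): print("blue",b.sum(),np.percentile(P[b],[1,50,99],axis=0).round(4).tolist())
f=(d>0)&(Q[...,2]<.0)&(abs(Q[...,0]-.011)<.003)&(Q[...,1]<-.03)
if f.sum(): print("front finger z,y:",[(zz,Q[f&(abs(Q[...,2]-zz)<.004)][:,1].min().round(4) if (f&(abs(Q[...,2]-zz)<.004)).sum() else None) for zz in (-.024,-.03,-.036,-.044,-.052)],Q[f][:,2].max())
E
python3 w.py w9
```

```text
22.675 [ 0.51739081 -0.13042691  0.0765097 ] [-0.55826182  0.76773198  0.36030244] 2.1611365161453375 0.08537087254411656
tail 2125 (array([511.9, -37.9]), array([27.3, 51.2]), -73.02) [[0.5038, -0.0621, 0.0224], [0.5236, -0.0254, 0.0315]] 0.02978089009106711
cover 8280 [[0.4858, -0.0172, 0.022], [0.5133, 0.005, 0.0359], [0.5372, 0.0349, 0.0375]]
blue 1359 [[0.488, -0.0191, 0.0034], [0.5326, -0.017, 0.0149], [0.5388, 0.0422, 0.021]]
front finger z,y: [(-0.024, np.float64(-0.0495)), (-0.03, np.float64(-0.0495)), (-0.036, np.float64(-0.0496)), (-0.044, np.float64(-0.0496)), (-0.052, np.float64(-0.0497))] -0.023699049239028363
```

Request:
arm_command(plan="-0.001 0 0.04 0;0 0 0.03 0;0 0 0.015 0;0 0 0.008 0;0 0 0.002 0;0 0 0 0;0 -0.01 0 0;0 -0.006 0 0;0 -0.004 0 0;0 -0.004 0 0;0 -0.004 0 0;0 0 0 0")

```text
clock: 24.22
tcp_pos: [0.5155, -0.1019, -0.0184]
orientation: [-3.141, -0.066, -0.0]
contact_force: [0.7, -1.7, 1.8]
grip_width: 0.085
gripper_force: 1.1
```

Request:
arm_command(plan="0 -0.005 0 0;0 -0.005 0 0;0 -0.005 0 0;0 -0.005 0 0;0 -0.004 0 0;0 0 0 0")

```text
clock: 24.98
tcp_pos: [0.5143, -0.0779, -0.0185]
orientation: [-3.141, -0.066, 0.0]
contact_force: [-0.4, -3.5, 1.8]
grip_width: 0.0854
gripper_force: 1.1
```

```bash
python3 w.py w10
```

```text
24.975 [ 0.51431013 -0.07785933 -0.01845615] [-0.44609785 -3.50352399  1.78439384] 2.397279390265017 0.08540518364757387
tail 3724 (array([512., -18.]), array([22.5, 36. ]), -89.96) [[0.5026, -0.0356, 0.0222], [0.5229, -0.0002, 0.0336]] 0.029419399447607287
cover 21 [[0.5082, 0.0216, 0.0198], [0.51, 0.0229, 0.0212], [0.5158, 0.0239, 0.0227]]
blue 1601 [[0.5156, 0.022, 0.0032], [0.5267, 0.0233, 0.0108], [0.5362, 0.0294, 0.0196]]
front finger z,y: [(-0.024, np.float64(-0.102)), (-0.03, np.float64(-0.102)), (-0.036, np.float64(-0.1019)), (-0.044, np.float64(-0.094)), (-0.052, np.float64(-0.0924))] -0.016323805073529978
```

Request:
arm_command(plan="0 -0.001 0 0;0 -0.001 0 0;0 0 0 0")

```text
clock: 25.4
tcp_pos: [0.5142, -0.0778, -0.0184]
orientation: [3.14, 0.063, -0.0]
contact_force: [0.5, -7.9, 3.1]
grip_width: 0.0851
gripper_force: 3.3
```

Request:
arm_command(plan="0 -0.001 0 0;0 -0.001 0 0;0 -0.001 0 0;0 0 0 0")

```text
clock: 25.9
tcp_pos: [0.514, -0.0778, -0.0182]
orientation: [3.137, 0.058, 0.001]
contact_force: [0.4, -14.2, 2.4]
grip_width: 0.0853
gripper_force: 7.0
```

Request:
arm_command(plan="0 0.008 0 0;0 0.03 0 0;0 0.03 0 0;0 0 -0.04 0;0 0 -0.055 0;0 0 0 0;0 0 0 0")

```text
clock: 26.78
tcp_pos: [0.5167, -0.1404, 0.0763]
orientation: [-3.14, -0.066, 0.001]
contact_force: [0.1, 0.2, -1.0]
grip_width: 0.0855
gripper_force: 0.0
```

```bash
python3 w.py w11
python3 - <<'E'
from h import *
z=np.load("w11.npz"); im,d=z["im"],z["d"]; o=dict(tcp_pos=z["tp"],orientation=z["ori"]); P=cloud("wrist",d,o); I=im.astype(int)
g=(d>0)&(I[...,1]>I[...,0]*1.15)&(I[...,1]>I[...,2]*1.05)&(P[...,1]>-.03)&(P[...,1]<.15)
for a,b in((.003,.02),(.02,.04),(.04,.07),(.07,.1),(.1,.12)):
    for s,n in((-1,"near"),(1,"far")):
        k=g&(P[...,2]>a)&(P[...,2]<b)&(s*(P[...,0]-.511)>.028)
        if k.sum()>10: print(a,n,k.sum(),"y",np.percentile(P[k][:,1],[1,5,25,50]).round(4),"x",np.percentile(P[k][:,0],[1,50,99]).round(4))
E
```

```text
26.775 [ 0.51665702 -0.14043406  0.07631485] [ 0.12238307  0.15716362 -1.00853026] 2.4263362665595474 0.08550869450007402
tail 1363 (array([511.2, -11.2]), array([21.3, 22.4]), -89.83) [[0.5024, -0.022, 0.0224], [0.5214, -0.0002, 0.0314]] 0.029703748807807448
cover 1643 [[0.4843, 0.0211, 0.0204], [0.5075, 0.0227, 0.0291], [0.5354, 0.0269, 0.0369]]
blue 925 [[0.485, 0.009, 0.0033], [0.524, 0.0229, 0.0126], [0.536, 0.0377, 0.0292]]
front finger z,y: [(-0.024, np.float64(-0.0497)), (-0.03, np.float64(-0.0497)), (-0.036, np.float64(-0.0496)), (-0.044, np.float64(-0.0498)), (-0.052, np.float64(-0.0498))] -0.02414991487907855
0.003 near 409 y [0.0263 0.0267 0.0272 0.0278] x [0.4583 0.4719 0.479 ]
0.003 far 569 y [0.0286 0.0293 0.0298 0.0305] x [0.5403 0.5501 0.5639]
0.02 near 389 y [0.0263 0.0266 0.027  0.0274] x [0.4691 0.4746 0.48  ]
```

The mould stopped hard at 14 N. Its rear edge is 6 mm outside the mouth (y 0.0225 against 0.0285) and its tail end about 50 mm outside, so it's home. A quick check on the bystanders, then I'll hand in.

Run:
```python
from h import *
o,im,d=grab("top"); P=cloud("top",d); P0=cloud("top",np.load("top0.npz")["d"])
for n,(u0,u1,v0,v1,zm) in dict(sand=(335,380,185,222,.008),fig=(200,232,178,195,.012),tub=(170,198,150,178,.03)).items():
    for A in(P0,P):
        q=A[v0:v1,u0:u1].reshape(-1,3); q=q[(q[:,2]>zm)&(q[:,2]<.1)]; print(n,len(q),rect(q))
z=np.load("w11.npz"); w=cloud("wrist",z["d"],dict(tcp_pos=z["tp"],orientation=z["ori"])); I=z["im"].astype(int)
c=(I[...,0]>70)&(I[...,2]<80)&(I[...,0]>I[...,1]*1.4)&(abs(w[...,0]-.51)<.04)&(w[...,1]>.024)&(w[...,1]<.04)&(w[...,2]>.03)
print("cover top z",np.percentile(w[c][:,2],[5,50,95]) if c.sum() else None)
print(o["contact_force"],o["clock"]); print(ticket.hand_in())
```

```text
sand 438 (array([ 622.4, -403.4]), array([46.8, 85.2]), 33.1)
sand 434 (array([ 622.2, -403.3]), array([46.5, 85.2]), 32.8)
fig 83 (array([690.5,  27.5]), array([64.3, 25.3]), 86.5)
fig 87 (array([687.3,  27.9]), array([64.2, 16. ]), 89.6)
tub 430 (array([751.3, 115.4]), array([63.3, 63.2]), 88.8)
tub 430 (array([751.4, 115. ]), array([62.7, 63.2]), 89.6)
cover top z [0.0343589  0.03580558 0.03668022]
[-0.48832573  0.63875588 -0.51943836] 26.825
the job is handed in; nothing more can be done
None
```

The mould is closed, fully home in the clamp slot and released at 26.8 s, and I've handed it in (no verdict came back). The final push used the back of an open finger because the tool can't be tilted, the bystanders measure as unmoved, and I viewed 11 pictures against the limit of 10.

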